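Hinge hold test on a die-parts case

ROBOT

A 6-joint arm with a two-finger parallel gripper is mounted at the origin on the work surface. World frame = base frame: x ahead of the robot, y to its left, z up, the work surface at z = 0. Lengths are in m, angles in degrees, forces in N, time in s.
With the tool pointing down it reaches from about 0.25 to 0.725 m from the base axis. Payload 9.7 kg.
Tool frame: the origin (TCP) lies on the mounting face of the last link; the fingertips stand 173 mm ahead of it and the grasp point (between the pads) lies 155 mm ahead of it; z points along the fingers, y is the line along which they close (so a half turn about z gives the same grasp; the last joint's range is limited). The gripper opens to 85 mm and grips with 20 to 120 N. Pads are 22 mm wide; open, the fingers measure 114 mm over their backs; the gripper's body (76 mm by 85 mm) begins 54 mm behind the grasp point. The pads swing forward as they close: fully open they stand 13 mm farther back than shut.
Start: joints at [-75.917, 4.979, 10.078, 95.1, 0, 90], TCP at [0.134, -0.533, 0.405] pointing down, gripper open.
Joint ranges: [-179.16, 179.16], [-48.56, 103.87], [-65.8, 70.77], [-126.05, 130.52], [-82.76, 87.17], [-180, 180]. Speed limits (degrees/s): [127.2, 127.2, 147.25, 180, 180, 180].

INTERFACE

Orientations are given as [roll, pitch, yaw] about the fixed x, y, z axes, in that order (R = Rz(yaw) Ry(pitch) Rx(roll)).
In Python, from workcell import bot, camera, camera_model, outline_of, pinpoint gives the robot as it stands.
- The arm moves only by the tool move_arm, never from a script. Its arguments are lists of equal length, an entry for each row: "jaw": the closure, from 0 (fully open) to 1 (shut); "delta_pos": the shift along the world's x, y, z in m, a list of three; "yaw": the turn about the world's z in rad. In form: {"jaw": [jaw, ...], "delta_pos": [[dx, dy, dz], ...], "yaw": [yaw, ...]}. A call has 1 to 10 rows; each row shifts and turns the commanded pose from where the row before left it; what a row does not reach is not made up. A row lasts 1/12 s, in which the tool goes at most 41.7 mm and 7.16 degrees, less where a joint would pass 70% of its speed; a pose out of reach is approached as far as the arm can. A call with a gripper value outside its range is refused whole. The fingers move at their own pace and stop on an object; "force" is the grip in N (left out, the last holds). Time passes only in rows, so rows that do not move let the fingers close. It gives the time, the measured TCP pose, the force, the opening and the grip force at its end, in the units of the state.
- bot.get_obs(): the state, without advancing time (a new reading comes with each control period).
- camera(name): name is "side" or "top" or "wrist"; returns the picture (480x640x3 uint8, red, green, blue); there is no depth.
- camera_model(name): a dict with "fx", "fy", "cx", "cy" (pixels), "R" (3x3) and "t" (3): a world point X has camera coordinates R X + t. Camera axes: x right, y down, z forward; pixel columns grow to the right and rows downward; lengths in m; the calibration is good to about 2 mm. A picture is of the moment at which its call begins: read the wrist's pose just before it. camera_model takes no time and is no camera call; for the wrist camera it gives the pose at the moment of the call.
- bot.job_done(): hands the job in; it is judged then, once.
Trained networks look in the newest picture that a camera, given by its name, has taken for a name from the list of things; names that differ only in an ending like _2 or _b are one class to them, and where a whole thing is asked for, a point or a joint stands for the part that bears it (a point fixed in the world has none). Each returns a list of dicts, best first, with "confidence" (0 to 1); they miss things now and then, are a little off and sometimes report something else, mostly with a low value. They report only what shows in the picture. A call takes as long as a camera call.
- outline_of(camera, thing): "mask" (480x640 bool, what is visible of it) and "xy" ([column, row] in pixels, amid what is visible of it).
- pinpoint(camera, thing): "xy" ([column, row] in pixels: a listed point, or the origin of a listed thing).
The state is a dict: "time": time; "q": joint angles; "qd": joint speeds; "joint_efforts": joint torques, N m; "ee_pos": TCP position; "tcp_rot": TCP orientation; "wrist_force": force on the tool from outside, world axes, zero at the start; "torque": the same for the moment, N m; "opening": finger opening in m; "grasp_force": force on a finger pad.
Only numpy, scipy, OpenCV 4.12 (cv2) and the standard library are available. Lean on these libraries where they do the work, as an engineer would, in place of code of your own. Each camera call takes 0.05 s, during which the arm holds its last target. There are 200 camera calls.

TASK

Test the friction hinge of the blue parts case, whose lid has a bar handle: raise the lid to about 45 degrees (within 10), let go of it completely for a second or more to see that it stays there, then press down with the fingertips on the orange knob at the end of the handle with about 6 N for one second, never more than 10 N and without shifting the lid out of that range. Take the hand away with the lid standing at about 45 degrees, and leave the other things on the bench where they are.

Things in the scene. Friction and masses are not known exactly. Their poses are not given: they have to be found in the camera images.
- case: Blue open-topped steel parts case with dividers and pins in it, fixed to the bench, 200 (x) x 260 (y) x 70 mm high, walls 6 mm. Origin: centre of its underside. Its -x side is the front (towards the robot), where the handle is; its lid is hinged on the top of the far (+x) side, with the hinge axis along the case's y.
- lid (a joint): Lid angle about its hinge, rad: 0 shut, grows as the front is lifted, stop at 1.75; may start ajar (to 0.12). Blue frame, clear window, 200 x 260 x 8 mm, 0.25 to 0.5 kg. The hinge has stiff dry friction (about 2.4 N m), no spring: 10 to 14 N at the handle raises the lid, it should stay where left, and a push down of over about 13 N on the handle at 45 degrees makes it yield.
- hinge_mid (a point): Middle of the lid's hinge axis, at the underside of the lid's far edge (70.5 mm above the bench). Its axes are the lid's: parallel to the case's when the lid is shut.
- bar_mid (a point): Middle of the handle: round steel bar, 10 mm thick, parallel to the hinge, 45 mm in front of the lid, on two 8 mm legs 50 mm to either side of this point. In the lid frame 245 mm in front of the hinge axis and 4 mm above it: it moves on an arc of 245 mm radius. Pinched from above, the bar turns between the pads, so the hand can stay pointing down.
- knob: Orange ball, 36 mm in diameter, on the bar's right end (case -y), 92 mm from bar_mid along the bar, its centre within 10 mm of the bar's axis. Origin at its centre. It is loose on its sleeve: with the lid at 45 degrees a push down first slides it 1 to 9 mm against about 0.7 N of friction (differs each time, cannot be seen); then it bottoms hard and the force climbs by newtons in under 1 mm.
- post_a: Bystander, leave alone: loose guide post, upright, 48 mm foot, blue ball cage 38 mm thick, 122 mm tall, stands to the left of the case. Origin under its foot.
- post_b: Bystander, leave alone: loose guide post like post_a, stands to the right of the case.
- spray_can: Bystander, leave alone: green spray can, 62 mm diameter, 190 mm tall, origin under its foot.
- screwdriver: Bystander, leave alone: red-handled screwdriver lying on the bench.
- jar: Bystander, leave alone: small jar, 56 mm diameter, 70 mm tall, origin under its foot.
- wrench: Bystander, leave alone: steel wrench lying on the bench.

How it is judged (in metres and radians):
On the way, in this order (a step that is already met when the one before it is completed fails the run):
1. the hand has raised the lid to 45 degrees, within 10 (0.60 to 0.97 rad) (value of joint lid between 0.6 and 0.97 rad and contact force between the fingers and case above 0.5 N), for 0.1 s.
2. the lid is let go and stays between 0.60 and 0.97 rad untouched, for 0.8 s (value of joint lid between 0.6 and 0.97 rad and contact force between each of the arm, the fingers and case below 0.2 N and velocity of joint lid between -0.02 and 0.02 rad/s), for 0.8 s.
3. the fingers press the knob with 4 to 8 N for 0.6 s while the lid holds its angle (value of joint lid between 0.6 and 0.97 rad and contact force between the fingers and knob between 4 and 8 N and velocity of joint lid between -0.05 and 0.05 rad/s), for 0.6 s.
At the end, for the whole second after the job is handed in: The lid stands by itself, at rest, at 0.60 to 0.97 rad (45 degrees within 10), nothing of the robot touches case or lid, and each bystander is within 20 mm of where it began (all of step 2 and distance of each of post_a, post_b, spray_can, screwdriver, jar, wrench from where it was at the start of the episode below 0.02 m).
It fails at once if the knob is loaded with more than 10 N (contact force between anything else and knob above 10 N).
It fails at once if a bystander is moved by more than 20 mm (distance of any of post_a, post_b, spray_can, screwdriver, jar, wrench from where it was at the start of the episode above 0.02 m).
It also fails if it takes over 72 s, if anything falls off the work surface, if the arm or the gripper's body presses on something with over 40 N, if the wrist force passes 120 N, or if a joint passes its speed limit or range.

## Working session

There is one attempt and no reset: what is moved stays moved. The work goes in short steps, Python scripts to look and compute and a tool call to move; the robot and the scene stay as the last step left them, time stands still between calls to the robot, and variables do not carry over. Pictures are saved under pics/ and viewed, at most 10 in all, crops included, and the job is handed in when it is done.

Besides the shell and the picture viewer there is one more tool, called after "Request:" in YAML: its name, and indented under it one key for each argument. move_arm: Moves the arm, as the interface text tells. Its arguments: {"type":"object","properties":{"jaw":{"type":"array"},"delta_pos":{"type":"array"},"yaw":{"type":"array"},"force":{"type":"number"}},"required":["jaw","delta_pos","yaw"]}

```bash
ls; mkdir -p pics; cat > h.py <<'E'
import numpy as np, cv2
from workcell import bot, camera, camera_model, outline_of, pinpoint
def tri(obs):
    A=[];b=[]
    for m,(u,v) in obs:
        R=np.array(m["R"]);t=np.array(m["t"])
        for k,(f,c,p) in enumerate(((m["fx"],m["cx"],u),(m["fy"],m["cy"],v))):
            n=(p-c)/f
            A.append(R[k]-n*R[2]); b.append(n*t[2]-t[k])
    X,r,_,_=np.linalg.lstsq(np.array(A),np.array(b),rcond=None)
    return X
def proj(m,X):
    p=np.array(m["R"])@X+np.array(m["t"]); return np.array([m["fx"]*p[0]/p[2]+m["cx"],m["fy"]*p[1]/p[2]+m["cy"]])
def save(im,n): cv2.imwrite("pics/"+n,im[:,:,::-1])
E
python3 - <<'E'
from h import *
s,t=camera("side"),camera("top")
save(s,"s0.png");save(t,"t0.png")
P={}
for n in ["case","hinge_mid","bar_mid","knob","post_a","spray_can","screwdriver","jar","wrench"]:
    for c in("side","top"):
        r=pinpoint(c,n); P[c,n]=r
        print(c,n,[(np.round(d["xy"],1).tolist(),round(d["confidence"],2)) for d in r[:3]])
ms,mt=camera_model("side"),camera_model("top")
for n in ["case","hinge_mid","bar_mid","knob","spray_can","jar","screwdriver","wrench"]:
    if P["side",n] and P["top",n]:
        a,b=P["side",n][0]["xy"],P["top",n][0]["xy"]
        X=tri([(ms,a),(mt,b)]); print(n,X.round(4),(proj(ms,X)-a).round(1),(proj(mt,X)-b).round(1))
print(bot.get_obs())
E
```

```text
pics
side case [([306.4, 265.8], 0.88)]
top case [([280.7, 241.3], 0.91)]
side hinge_mid [([262.2, 239.6], 0.75)]
top hinge_mid [([274.1, 195.0], 0.98), ([152.6, 303.0], 0.63)]
side bar_mid [([371.3, 246.5], 0.78)]
top bar_mid [([297.0, 302.4], 0.71), ([273.8, 196.2], 0.53)]
side knob [([370.2, 218.9], 0.69)]
top knob [([332.5, 293.4], 0.72)]
side post_a [([297.2, 330.3], 0.87), ([305.3, 211.2], 0.59)]
top post_a [([201.0, 252.9], 0.84), ([462.0, 308.4], 0.67), ([361.8, 214.9], 0.63)]
side spray_can [([227.2, 373.4], 0.61)]
top spray_can [([139.6, 212.6], 0.92)]
side screwdriver []
top screwdriver [([154.5, 301.2], 0.73)]
side jar [([352.4, 157.0], 0.79)]
top jar [([476.3, 234.8], 0.96)]
side wrench [([412.4, 176.3], 0.83), ([304.1, 265.2], 0.54)]
top wrench [([462.9, 312.9], 0.87)]
case [0.5866 0.0714 0.0037] [0.5 0. ] [-0.1 -0.5]
hinge_mid [0.6902 0.0842 0.0706] [0.6 0.1] [-0.2 -0.6]
bar_mid [0.4427 0.0299 0.069 ] [-0.1  0. ] [0.  0.1]
knob [ 0.4649 -0.05    0.0835] [ 0.2 -0. ] [-0.1 -0.2]
spray_can [6.493e-01 4.136e-01 4.000e-04] [-2.4 -0.4] [0.5 2. ]
jar [ 6.036e-01 -4.137e-01 -1.000e-04] [-0.1  0. ] [0.  0.1]
wrench [ 0.4135 -0.3778 -0.0041] [ 1.  -0.1] [-0.3 -1.1]
{'time': 1.0, 'q': array([-7.59184437e+01,  4.98084960e+00,  1.00790985e+01,  9.51012572e+01,
       -2.14451612e-03,  9.00009218e+01]), 'qd': array([ 0.0023196 ,  0.03666945,  0.01936752, -0.00729343, -0.04352436,
        0.11010435]), 'joint_efforts': array([-2.77761908e-03, -5.20120382e+01,  4.64857078e+01,  2.14377302e-03,
       -4.77222375e-05,  2.93854690e-06]), 'ee_pos': array([ 0.13381257, -0.53347406,  0.40467336]), 'tcp_rot': array([-1.79996992e+02,  2.14456451e-03,  1.40806346e+01]), 'wrist_force': array([ 0.90076521,  0.13126296, -0.45568444]), 'torque': array([ 0.05092697, -0.00148783, -0.03909914]), 'grasp_force': 0.0, 'opening': 0.0856615332009914}
```

View pics/t0.png

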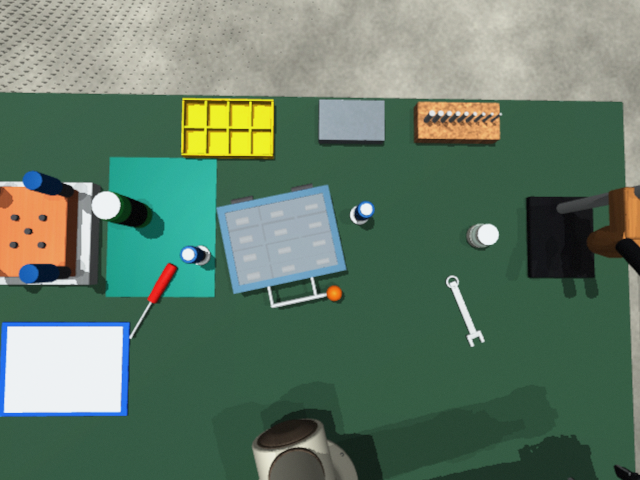

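View pics/s0.png

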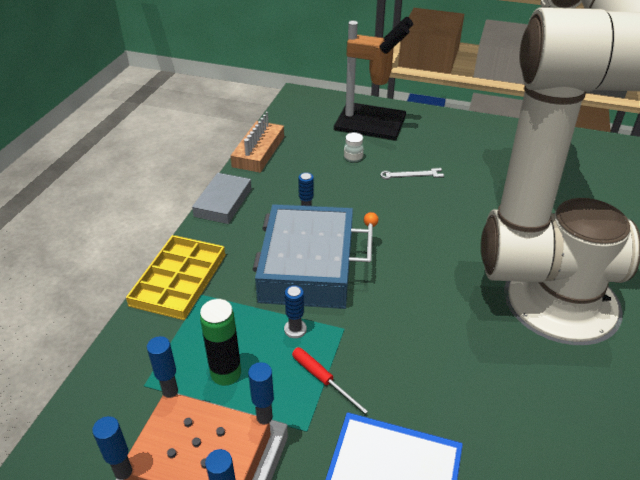

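The top view shows the case turned about 11° (handle bar from (272,305) to the knob at (335,294), posts at (201,253) and (362,213)). The side view agrees, with the bar at (370,245) and the knob at (371,219). Next I move over the handle for a close look.

Request:
move_arm:
  jaw: [0.58,0.58,0.58,0.58,0.58,0.58,0.58,0.58,0.58,0.58]
  delta_pos:
    - [0.0155,0.028,0]
    - [0.0155,0.028,0]
    - [0.0155,0.028,0]
    - [0.0155,0.028,0]
    - [0.0155,0.028,0]
    - [0.0155,0.028,0]
    - [0.0155,0.028,0]
    - [0.0155,0.028,0]
    - [0.0155,0.028,0]
    - [0.0155,0.028,0]
  yaw: [0.077,0.077,0.077,0.077,0.077,0.077,0.077,0.077,0.077,0.077]
  force: 40

```text
time: 1.83
ee_pos: [0.2891, -0.252, 0.4049]
tcp_rot: [180.0, 0.0, 58.4]
wrist_force: [0.3, -1.3, -0.2]
opening: 0.0359
grasp_force: 0.0
```

Request:
move_arm:
  jaw: [0.58,0.58,0.58,0.58,0.58,0.58,0.58,0.58,0.58,0.58]
  delta_pos:
    - [0.0155,0.028,0]
    - [0.0155,0.028,0]
    - [0.0155,0.028,0]
    - [0.0155,0.028,0]
    - [0.0155,0.028,0]
    - [0.0155,0.028,0]
    - [0.0155,0.028,0]
    - [0.0155,0.028,0]
    - [0.0155,0.028,0]
    - [0.0155,0.028,0]
  yaw: [0.077,0.077,0.077,0.077,0.077,0.077,0.077,0.077,0.077,0.077]

```text
time: 2.67
ee_pos: [0.4442, 0.0282, 0.4049]
tcp_rot: [180.0, 0.0, 102.6]
wrist_force: [0.5, 0.4, 0.8]
opening: 0.0356
grasp_force: 0.0
```

Request:
move_arm:
  jaw: [0.58,0.58]
  delta_pos:
    - [0,0,0]
    - [0,0,0]
  yaw: [0,0]

```text
time: 2.83
ee_pos: [0.4442, 0.0277, 0.4043]
tcp_rot: [-179.9, -0.0, 102.5]
wrist_force: [-0.2, 0.5, 0.9]
opening: 0.036
grasp_force: 0.0
```

```bash
python3 - <<'E'
from h import *
o=bot.get_obs(); m=camera_model("wrist"); w=camera("wrist"); t=camera("top"); s=camera("side")
save(w,"w1.png")
C={"wrist":m,"top":camera_model("top"),"side":camera_model("side")}
print(o["time"],o["ee_pos"],o["tcp_rot"],o["opening"],o["wrist_force"])
for n in ["hinge_mid","bar_mid","knob"]:
    ob=[]
    for c in C:
        r=pinpoint(c,n); print(c,n,[(np.round(d["xy"],1).tolist(),round(d["confidence"],2)) for d in r[:2]])
        if r: ob.append((C[c],r[0]["xy"]))
    if len(ob)>1:
        X=tri(ob); print(X.round(4),[(proj(a,X)-b).round(1).tolist() for a,b in ob])
E
```

```text
2.8333 [0.44419348 0.02774794 0.40431586] [-1.79946107e+02 -2.50359549e-03  1.02468415e+02] 0.03600534402643401 [-0.22763496  0.53222946  0.94113352]
wrist hinge_mid [([611.7, 219.9], 0.79)]
top hinge_mid [([271.7, 198.6], 0.65), ([282.5, 236.7], 0.62)]
side hinge_mid [([262.8, 240.9], 0.95)]
[0.6846 0.0892 0.0744] [[-1.5, -3.0], [-0.1, -2.0], [1.4, -0.6]]
wrist bar_mid [([330.4, 216.9], 0.59)]
top bar_mid [([464.8, 308.2], 0.41)]
side bar_mid [([367.8, 246.7], 0.86)]
[ 0.4488 -0.1508  0.0056] [[-32.5, 139.7], [-93.3, -10.5], [16.2, -27.1]]
wrist knob [([326.5, 320.6], 0.68)]
top knob [([335.4, 290.6], 0.69)]
side knob [([354.9, 157.4], 0.71), ([365.7, 220.5], 0.69)]
[ 0.4772 -0.0155  0.2501] [[51.4, 107.0], [-15.1, 1.9], [10.7, 11.4]]
```

View pics/w1.png

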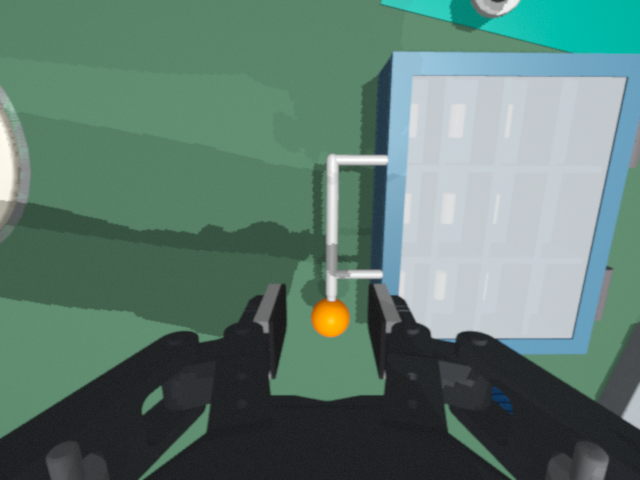

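The wrist view shows the bar vertical at u≈333, with its legs at v≈160 and 273 (middle ≈216.5) and the knob at (331,318). The jaw axis is already square to the bar.

```bash
python3 - <<'E'
from h import *
m=camera_model("wrist");ms=camera_model("side");mt=camera_model("top")
print("cam",(-np.array(m["R"]).T@np.array(m["t"])).round(3), np.array(m["R"]).round(2).tolist())
for n,ob in {"bar":[(m,(332.5,216.5)),(ms,(370,246)),(mt,(295,301.5))],"bar_wt":[(m,(332.5,216.5)),(mt,(295,301.5))],"bar_ws":[(m,(332.5,216.5)),(ms,(370,246))],
 "knob":[(m,(330,319)),(ms,(371,218.5)),(mt,(334.5,293.5))],"legL":[(m,(333,160)),(mt,(272.5,305))],"legR":[(m,(332.5,273)),(mt,(317,297))]}.items():
    X=tri(ob); print(n,X.round(4),[(proj(a,X)-b).round(1).tolist() for a,b in ob])
E
```

```text
cam [0.431 0.091 0.374] [[0.98, 0.21, 0.0], [0.2, -0.94, 0.26], [0.06, -0.26, -0.97]]
bar [0.446  0.0351 0.0743] [[-2.5, 0.6], [-0.6, -0.0], [-0.3, -0.3]]
bar_wt [0.4467 0.0353 0.0753] [[-1.7, 0.7], [-0.4, -0.6]]
bar_ws [0.4463 0.0359 0.0751] [[-2.0, -0.1], [-0.8, -0.1]]
knob [ 0.4649 -0.0554  0.0818] [[-1.0, -1.7], [-0.1, -0.4], [0.3, -0.4]]
legL [0.4382 0.0839 0.087 ] [[0.6, -0.5], [0.2, 0.2]]
legR [ 0.4574 -0.0145  0.0784] [[-1.9, 0.6], [-0.4, -0.7]]
```

Request:
move_arm:
  jaw: [0.58,0.58,0.58,0.58,0.58,0.58,0.58,0.58,0.58,0.58]
  delta_pos:
    - [0.003,0.007,-0.02]
    - [0,0,-0.02]
    - [0,0,-0.02]
    - [0,0,-0.02]
    - [0,0,-0.02]
    - [0,0,-0.015]
    - [0,0,-0.015]
    - [0,0,-0.014]
    - [0,0,-0.014]
    - [0,0,-0.013]
  yaw: [0,0,0,0,0,0,0,0,0,0]

```text
time: 4.27
ee_pos: [0.4467, 0.0335, 0.2328]
tcp_rot: [-180.0, -0.0, 102.3]
wrist_force: [1.9, -0.5, -0.2]
opening: 0.0361
grasp_force: 0.0
```

Request:
move_arm:
  jaw: [0.95,0.95,0.95,0.95,0.95]
  delta_pos:
    - [0,0,0]
    - [0,0,0]
    - [0,0,0]
    - [0,0,0]
    - [0,0,0]
  yaw: [0,0,0,0,0]

```text
time: 4.68
ee_pos: [0.4469, 0.0336, 0.234]
tcp_rot: [180.0, -0.0, 102.3]
wrist_force: [-0.2, -0.5, -5.2]
opening: 0.0086
grasp_force: 38.9
```

```bash
python3 - <<'E'
from h import *
save(camera("wrist"),"w2.png"); o=bot.get_obs(); print(o["opening"],o["grasp_force"],o["wrist_force"],o["torque"])
E
```

```text
0.008432314179161546 38.995569348335266 [ 0.21933087 -0.08025956 -4.32195064] [ 0.02605218  0.08582515 -0.01000374]
```

View pics/w2.png

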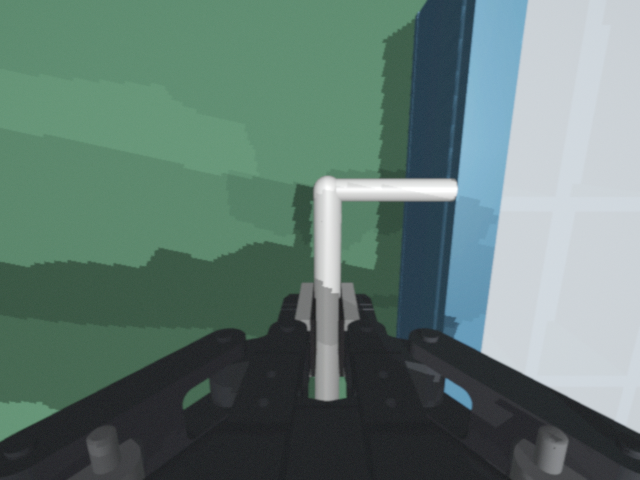

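The wrist view shows the bar held between the pads (bar at u≈327). Next I raise the lid along its arc.

Request:
move_arm:
  jaw: [0.95,0.95,0.95,0.95,0.95,0.95,0.95,0.95,0.95,0.95]
  delta_pos:
    - [0.0006,0.0001,0.009]
    - [0.0007,0.0002,0.009]
    - [0.0013,0.0003,0.009]
    - [0.0013,0.0003,0.009]
    - [0.0019,0.0004,0.0088]
    - [0.0019,0.0004,0.0088]
    - [0.0026,0.0005,0.0087]
    - [0.0026,0.0006,0.0087]
    - [0.0032,0.0007,0.0085]
    - [0.0032,0.0007,0.0085]
  yaw: [0,0,0,0,0,0,0,0,0,0]
  force: 50

```text
time: 5.57
ee_pos: [0.4656, 0.0376, 0.3223]
tcp_rot: [-179.8, 0.0, 102.3]
wrist_force: [-5.7, -2.2, -12.6]
opening: 0.0082
grasp_force: 48.4
```

Request:
move_arm:
  jaw: [0.95,0.95,0.95,0.95,0.95,0.95,0.95,0.95,0.95,0.95]
  delta_pos:
    - [0.0038,0.0008,0.0082]
    - [0.0038,0.0008,0.0082]
    - [0.0044,0.0009,0.0079]
    - [0.0044,0.0009,0.0079]
    - [0.0049,0.001,0.0075]
    - [0.0049,0.0011,0.0075]
    - [0.0055,0.0011,0.0071]
    - [0.0055,0.0012,0.0071]
    - [0.006,0.0013,0.0067]
    - [0.006,0.0013,0.0067]
  yaw: [0,0,0,0,0,0,0,0,0,0]

```text
time: 6.4
ee_pos: [0.5135, 0.0479, 0.3983]
tcp_rot: [-179.7, -0.0, 102.3]
wrist_force: [-22.9, -4.0, 5.1]
opening: 0.0078
grasp_force: 49.1
```

Request:
move_arm:
  jaw: [0.95,0.95,0.95]
  delta_pos:
    - [0,0,0]
    - [0,0,0]
    - [0,0,0]
  yaw: [0,0,0]

```text
time: 6.65
ee_pos: [0.5139, 0.048, 0.3996]
tcp_rot: [-180.0, -0.0, 102.3]
wrist_force: [-16.0, -2.7, 8.3]
opening: 0.0081
grasp_force: 50.4
```

```bash
python3 - <<'E'
from h import *
s=camera("side"); save(s[80:380,200:600].repeat(2,0).repeat(2,1),"s3.png")
print(bot.get_obs()["wrist_force"])
E
```

```text
[-15.64703934  -2.12468117   7.80578619]
```

View pics/s3.png

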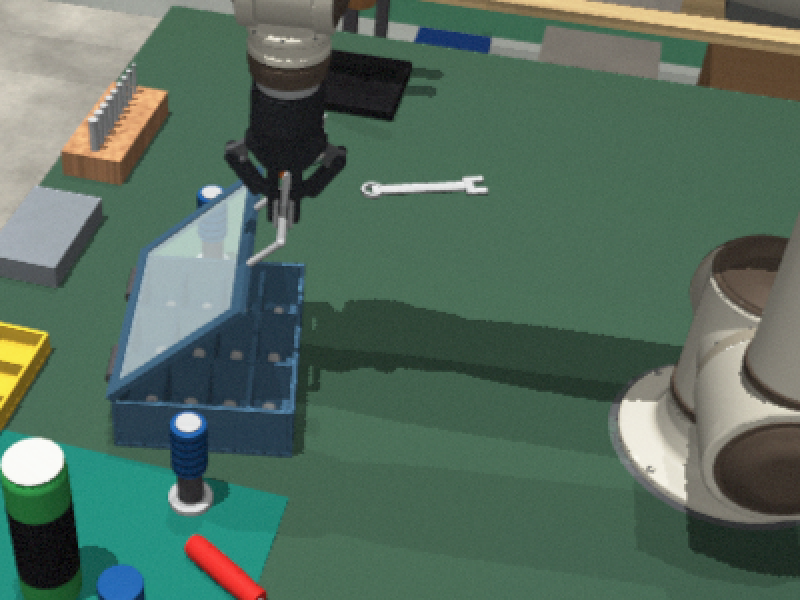

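The side view shows the lid standing near 45°, with the hand clear of everything but the bar. I open the jaw a little and rise straight up.

Request:
move_arm:
  jaw: [0.72,0.72,0.72,0.72,0.72,0.72,0.72]
  delta_pos:
    - [0,0,0]
    - [0,0,0]
    - [0,0,0]
    - [0,0,0.008]
    - [0,0,0.014]
    - [-0.002,0,0.018]
    - [-0.01,0,0.02]
  yaw: [0,0,0,0,0,0,0]

```text
time: 7.28
ee_pos: [0.504, 0.0482, 0.4571]
tcp_rot: [-180.0, -0.0, 102.3]
wrist_force: [0.6, 0.3, -0.8]
opening: 0.0237
grasp_force: 0.0
```

Request:
move_arm:
  jaw: [1,1,1,1,1,1,1,1,1,1]
  delta_pos:
    - [-0.02,0,0.01]
    - [-0.02,0,0.01]
    - [-0.02,0,0.005]
    - [-0.02,0,0]
    - [-0.02,0,0]
    - [-0.02,0,0]
    - [0,0,0]
    - [0,0,0]
    - [0,0,0]
    - [0,0,0]
  yaw: [0,0,0,0,0,0,0,0,0,0]

```text
time: 8.12
ee_pos: [0.3841, 0.0482, 0.4816]
tcp_rot: [180.0, -0.0, 102.3]
wrist_force: [0.9, -0.7, 0.4]
opening: 0.0002
grasp_force: 0.0
```

```bash
python3 - <<'E'
from h import *
C={c:camera_model(c) for c in("wrist","top","side")}
im={c:camera(c) for c in C}
o=bot.get_obs(); print(o["time"],o["ee_pos"],o["tcp_rot"],o["opening"],o["wrist_force"])
for n in ["hinge_mid","bar_mid","knob"]:
    ob=[]
    for c in C:
        r=pinpoint(c,n); print(c,n,[(np.round(d["xy"],1).tolist(),round(d["confidence"],2)) for d in r[:2]])
        if n=="knob":
            q=outline_of(c,n)
            for d in q[:2]:
                v,u=np.nonzero(d["mask"]); print("  mask",len(u),u.mean().round(1) if len(u) else 0,v.mean().round(1) if len(u) else 0,round(d["confidence"],2))
        if r: ob.append((C[c],r[0]["xy"]))
    if len(ob)>1:
        X=tri(ob); print(X.round(4),[(proj(a,X)-b).round(1).tolist() for a,b in ob])
save(np.hstack([im["side"][100:400,200:600],im["wrist"][::2,::2][:, :][:240,:320].copy().__class__((300,320,3),np.uint8)*0]) if 0 else im["wrist"],"w4.png")
hsv={c:cv2.inRange(cv2.cvtColor(im[c],cv2.COLOR_RGB2HSV),(8,180,120),(20,255,255)) for c in C}
for c in C:
    n,l,s,ce=cv2.connectedComponentsWithStats(hsv[c]); print(c,[(ce[i].round(1).tolist(),s[i].tolist()) for i in range(1,n) if s[i,4]>40])
E
```

```text
8.2667 [0.38397401 0.0481585  0.48119938] [-1.79956626e+02 -4.39781448e-03  1.02311050e+02] -4.5979446708621965e-05 [ 0.26699745  0.36623042 -0.3930103 ]
wrist hinge_mid [([598.0, 235.5], 0.95)]
top hinge_mid [([271.8, 196.8], 0.64), ([153.7, 300.1], 0.38)]
side hinge_mid [([264.4, 239.4], 0.58)]
[0.6843 0.0874 0.0763] [[0.2, -1.6], [0.6, -0.2], [0.2, -0.2]]
wrist bar_mid [([521.1, 294.8], 0.7)]
top bar_mid [([286.7, 275.7], 0.6), ([273.6, 197.5], 0.47)]
side bar_mid [([341.1, 187.3], 0.72), ([344.0, 165.6], 0.19)]
[0.5121 0.05   0.2406] [[-3.5, -0.8], [-1.0, -2.0], [0.9, -0.8]]
wrist knob []
top knob [([331.2, 262.1], 0.72)]
  mask 264 332.4 262.9 0.72
side knob [([340.8, 163.5], 0.69)]
  mask 204 343.7 161.5 0.74
  mask 5036 298.2 217.9 0.72
[ 0.5366 -0.0362  0.2382] [[-0.3, -1.2], [1.0, 0.0]]
wrist []
top [([332.5, 262.6], [324, 254, 18, 19, 254])]
side [([343.9, 160.7], [337, 155, 15, 13, 147])]
```

View pics/w4.png

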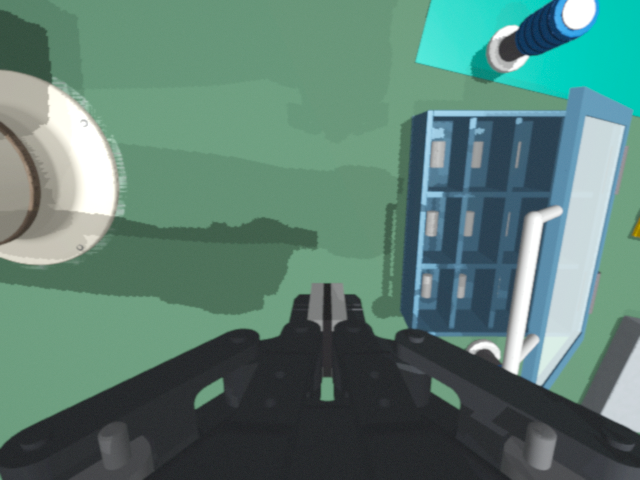

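The wrist view shows the lid standing by itself, the bar at u≈525 and the gripper shut. The knob is hidden behind the gripper, so I move over towards it for a closer fix.

Request:
move_arm:
  jaw: [1,1,1,1,1,1,1,1]
  delta_pos:
    - [0.02,-0.024,0]
    - [0.02,-0.024,0]
    - [0.02,-0.024,0]
    - [0.02,-0.024,0]
    - [0.02,-0.024,0]
    - [0.02,-0.02,0]
    - [0,0,0]
    - [0,0,0]
  yaw: [0,0,0,0,0,0,0,0]

```text
time: 9.53
ee_pos: [0.5041, -0.0928, 0.4804]
tcp_rot: [-179.9, -0.0, 102.2]
wrist_force: [-0.5, 1.5, 0.5]
opening: -0.0001
grasp_force: 0.0
```

```bash
python3 - <<'E'
from h import *
C={c:camera_model(c) for c in("wrist","top","side")}
im={c:camera(c) for c in C}
o=bot.get_obs(); print(o["time"],o["ee_pos"],o["tcp_rot"],o["wrist_force"])
save(im["wrist"],"w5.png")
ob=[]
for c in C:
    h=cv2.inRange(cv2.cvtColor(im[c],cv2.COLOR_RGB2HSV),(6,180,100),(22,255,255))
    n,l,s,ce=cv2.connectedComponentsWithStats(h); L=[(s[i,4],s[i,:2]+(s[i,2:4]-1)/2,s[i].tolist()) for i in range(1,n) if s[i,4]>40]
    print(c,L)
    if L: ob.append((C[c],max(L,key=lambda a:a[0])[1]))
for O in (ob,ob[:2],ob[::2],ob[1:]):
    if len(O)>1:
        X=tri(O); print(X.round(4),[(proj(a,X)-b).round(1).tolist() for a,b in O])
E
```

```text
9.6833 [ 0.50282131 -0.09133246  0.48185423] [1.79984531e+02 7.05498429e-04 1.02343794e+02] [-0.07861815  0.03829664  0.69528322]
wrist [(np.int32(2866), array([395. , 184.5]), [365, 155, 61, 60, 2866])]
top [(np.int32(249), array([332.5, 262.5]), [324, 254, 18, 18, 249])]
side [(np.int32(152), array([344. , 161.5]), [337, 155, 15, 14, 152]), (np.int32(147), array([180. , 242.5]), [165, 237, 31, 12, 147]), (np.int32(117), array([206.5, 249. ]), [193, 243, 28, 13, 117]), (np.int32(198), array([205.5, 277.5]), [187, 249, 38, 58, 198]), (np.int32(136), array([168.5, 258.5]), [153, 253, 32, 12, 136]), (np.int32(122), array([196. , 264.5]), [183, 259, 27, 12, 122]), (np.int32(137), array([158.5, 273. ]), [143, 266, 32, 15, 137]), (np.int32(127), array([183. , 280.5]), [170, 274, 27, 14, 127]), (np.int32(138), array([147. , 289.5]), [132, 282, 31, 16, 138]), (np.int32(123), array([174.5, 296. ]), [160, 289, 30, 15, 123]), (np.int32(43), array([132. , 302.5]), [127, 298, 11, 10, 43]), (np.int32(236), array([163. , 309.5]), [137, 301, 53, 18, 236])]
[ 0.6984  0.0232 -0.1493] [[61.3, -40.0], [-31.9, -58.7], [109.9, -22.7]]
[ 0.5336 -0.0389  0.2469] [[0.1, -0.4], [0.1, -0.0]]
[ 0.8268  0.0155 -0.2884] [[95.6, -21.9], [70.8, -0.0]]
[ 0.7197  0.0954 -0.0667] [[-59.5, -71.2], [90.2, -27.9]]
```

View pics/w5.png

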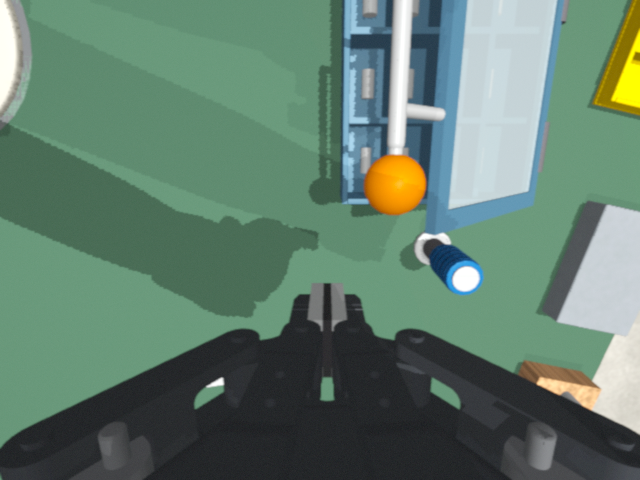

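The wrist view shows the knob clearly at (395,184), which puts its centre at about (0.534, −0.039, 0.247). I move to just above it.

Request:
move_arm:
  jaw: [1,1,1,1,1,1,1,1]
  delta_pos:
    - [0.01,0.018,0]
    - [0.01,0.018,0]
    - [0.01,0.017,0]
    - [0,0,-0.01]
    - [0,0,-0.01]
    - [0,0,-0.01]
    - [0,0,0]
    - [0,0,0]
  yaw: [0,0,0,0,0,0,0,0]

```text
time: 10.35
ee_pos: [0.5326, -0.0382, 0.452]
tcp_rot: [180.0, 0.0, 102.4]
wrist_force: [-0.3, -0.1, 0.1]
opening: -0.0001
grasp_force: 0.0
```

```bash
python3 - <<'E'
from h import *
C={c:camera_model(c) for c in("side","wrist")}
im={c:camera(c) for c in C}
o=bot.get_obs(); print(o["time"],o["ee_pos"],o["wrist_force"])
tip=o["ee_pos"]-[0,0,.173]
print([proj(C[c],tip).round(0) for c in C], [proj(C[c],np.array([.534,-.039,.265])).round(0) for c in C])
a=im["side"][90:250,260:420]; b=im["wrist"][180:420,200:460]
save(np.hstack([cv2.resize(a,(400,400)),cv2.resize(b,(400,400))]),"c6.png")
E
```

```text
10.45 [ 0.53288551 -0.03852205  0.45258795] [ 0.46572656  0.652579   -0.16219265]
[array([344., 148.]), array([324., 304.])] [array([344., 153.]), array([327., 293.])]
```

View pics/c6.png

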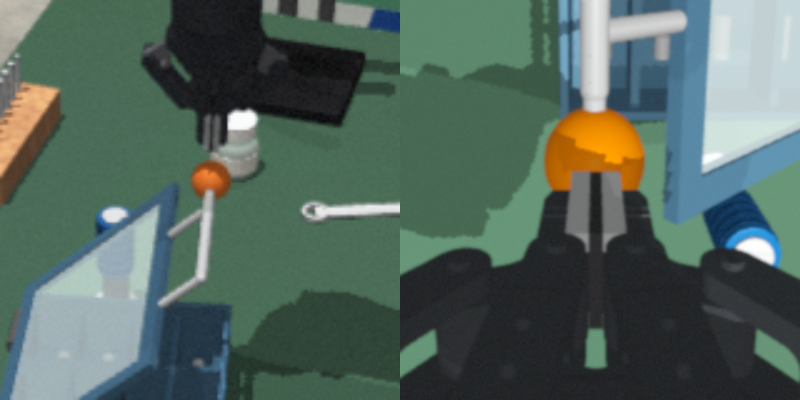

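The crop shows the closed tips standing directly above the knob with a small gap. I go down slowly.

Request:
move_arm:
  jaw: [1,1,1,1,1,1,1,1,1]
  delta_pos:
    - [0.001,0,-0.001]
    - [0,0,-0.001]
    - [0,0,-0.001]
    - [0,0,-0.001]
    - [0,0,-0.001]
    - [0,0,-0.001]
    - [0,0,-0.001]
    - [0,0,-0.001]
    - [0,0,-0.001]
  yaw: [0,0,0,0,0,0,0,0,0]

```text
time: 11.2
ee_pos: [0.5343, -0.0389, 0.4424]
tcp_rot: [-180.0, -0.0, 102.3]
wrist_force: [-0.6, -0.5, -0.7]
opening: 0.0003
grasp_force: 0.0
```

Request:
move_arm:
  jaw: [1,1,1,1]
  delta_pos:
    - [0,0,-0.0005]
    - [0,0,-0.0005]
    - [0,0,-0.0005]
    - [0,0,0]
  yaw: [0,0,0,0]

```text
time: 11.53
ee_pos: [0.5343, -0.0389, 0.4409]
tcp_rot: [-180.0, -0.0, 102.3]
wrist_force: [-0.2, -0.1, 0.4]
opening: -0.0001
grasp_force: 0.0
```

Request:
move_arm:
  jaw: [1,1,1]
  delta_pos:
    - [0,0,-0.0005]
    - [0,0,-0.0005]
    - [0,0,0]
  yaw: [0,0,0]

```text
time: 11.78
ee_pos: [0.5343, -0.0389, 0.4399]
tcp_rot: [-180.0, -0.0, 102.3]
wrist_force: [0.4, 0.3, -0.4]
opening: -0.0003
grasp_force: 0.0
```

Request:
move_arm:
  jaw: [1,1,1]
  delta_pos:
    - [0,0,-0.0005]
    - [0,0,-0.0005]
    - [0,0,0]
  yaw: [0,0,0]

```text
time: 12.03
ee_pos: [0.5343, -0.0389, 0.4389]
tcp_rot: [-180.0, -0.0, 102.3]
wrist_force: [0.8, 0.1, 0.1]
opening: 0.0002
grasp_force: 0.0
```

Request:
move_arm:
  jaw: [1,1,1]
  delta_pos:
    - [0,0,-0.0004]
    - [0,0,-0.0004]
    - [0,0,0]
  yaw: [0,0,0]

```text
time: 12.28
ee_pos: [0.5343, -0.0389, 0.4381]
tcp_rot: [-180.0, -0.0, 102.3]
wrist_force: [0.4, 0.3, 0.9]
opening: 0.0002
grasp_force: 0.0
```

Request:
move_arm:
  jaw: [1,1,1]
  delta_pos:
    - [0,0,-0.0003]
    - [0,0,-0.0003]
    - [0,0,0]
  yaw: [0,0,0]

```text
time: 12.53
ee_pos: [0.5343, -0.0389, 0.4375]
tcp_rot: [-180.0, -0.0, 102.3]
wrist_force: [-0.1, -0.1, 0.2]
opening: 0.0
grasp_force: 0.0
```

Request:
move_arm:
  jaw: [1,1,1]
  delta_pos:
    - [0,0,-0.0003]
    - [0,0,-0.0003]
    - [0,0,0]
  yaw: [0,0,0]

```text
time: 12.78
ee_pos: [0.5343, -0.0389, 0.4369]
tcp_rot: [-180.0, -0.0, 102.3]
wrist_force: [-0.1, 0.2, -0.7]
opening: 0.0002
grasp_force: 0.0
```

Request:
move_arm:
  jaw: [1,1,1]
  delta_pos:
    - [0,0,-0.0003]
    - [0,0,-0.0003]
    - [0,0,0]
  yaw: [0,0,0]

```text
time: 13.03
ee_pos: [0.5343, -0.0389, 0.4363]
tcp_rot: [-180.0, -0.0, 102.3]
wrist_force: [0.8, -0.1, 0.0]
opening: -0.0001
grasp_force: 0.0
```

Request:
move_arm:
  jaw: [1,1,1]
  delta_pos:
    - [0,0,-0.0003]
    - [0,0,-0.0003]
    - [0,0,0]
  yaw: [0,0,0]

```text
time: 13.28
ee_pos: [0.5343, -0.0389, 0.4357]
tcp_rot: [-180.0, -0.0, 102.3]
wrist_force: [-0.2, -0.2, -0.5]
opening: -0.0004
grasp_force: 0.0
```

Request:
move_arm:
  jaw: [1,1,1]
  delta_pos:
    - [0,0,-0.0004]
    - [0,0,-0.0003]
    - [0,0,0]
  yaw: [0,0,0]

```text
time: 13.53
ee_pos: [0.5343, -0.0389, 0.435]
tcp_rot: [-180.0, 0.0, 102.3]
wrist_force: [0.1, 0.1, -0.0]
opening: -0.0002
grasp_force: 0.0
```

Request:
move_arm:
  jaw: [1,1,1]
  delta_pos:
    - [0,0,-0.0004]
    - [0,0,-0.0003]
    - [0,0,0]
  yaw: [0,0,0]

```text
time: 13.78
ee_pos: [0.5343, -0.0389, 0.4343]
tcp_rot: [-180.0, -0.0, 102.3]
wrist_force: [0.1, -0.7, -0.2]
opening: 0.0001
grasp_force: 0.0
```

Request:
move_arm:
  jaw: [1,1,1]
  delta_pos:
    - [0,0,-0.0004]
    - [0,0,-0.0003]
    - [0,0,0]
  yaw: [0,0,0]

```text
time: 14.03
ee_pos: [0.5343, -0.0389, 0.4336]
tcp_rot: [-180.0, -0.0, 102.3]
wrist_force: [-0.2, 0.1, 0.1]
opening: 0.0002
grasp_force: 0.0
```

Request:
move_arm:
  jaw: [1,1,1]
  delta_pos:
    - [0,0,-0.0004]
    - [0,0,-0.0003]
    - [0,0,0]
  yaw: [0,0,0]

```text
time: 14.28
ee_pos: [0.5343, -0.0389, 0.433]
tcp_rot: [180.0, 0.0, 102.3]
wrist_force: [-0.1, -0.1, 0.2]
opening: -0.0001
grasp_force: 0.1
```

Request:
move_arm:
  jaw: [1,1,1]
  delta_pos:
    - [0,0,-0.0003]
    - [0,0,-0.0003]
    - [0,0,0]
  yaw: [0,0,0]

```text
time: 14.53
ee_pos: [0.5343, -0.0389, 0.4323]
tcp_rot: [-180.0, -0.0, 102.3]
wrist_force: [-0.1, -0.2, 0.0]
opening: -0.0002
grasp_force: 0.2
```

Request:
move_arm:
  jaw: [1,1,1]
  delta_pos:
    - [0,0,-0.0003]
    - [0,0,-0.0003]
    - [0,0,0]
  yaw: [0,0,0]

```text
time: 14.78
ee_pos: [0.5343, -0.0389, 0.4317]
tcp_rot: [-180.0, -0.0, 102.3]
wrist_force: [0.2, -0.1, 0.4]
opening: -0.0003
grasp_force: 0.2
```

```bash
python3 - <<'E'
from h import *
F=[]
for i in range(4):
    c=camera("wrist"); o=bot.get_obs(); F.append(o["wrist_force"])
print(np.round(F,2).tolist(),o["grasp_force"],o["torque"])
s=camera("side"); t=camera("top")
for c,im in(("side",s[90:250,260:420]),("wrist",c),("top",t[200:330,250:400])):
    h=cv2.inRange(cv2.cvtColor(im,cv2.COLOR_RGB2HSV),(6,180,80),(22,255,255))
    n,l,st,ce=cv2.connectedComponentsWithStats(h); print(c,[st[i].tolist() for i in range(1,n) if st[i,4]>30])
b=camera("wrist")[180:420,200:460]
save(np.hstack([cv2.resize(s[90:250,260:420],(400,400)),cv2.resize(b,(400,400))]),"c7.png")
E
```

```text
[[-0.16, -0.5, 1.01], [0.34, -0.31, 1.29], [0.92, -0.18, 0.76], [0.5, 0.29, 0.06]] 0.09672735119238496 [ 0.05550663 -0.08409584  0.07260986]
side [[77, 67, 15, 12, 129]]
wrist [[288, 255, 71, 50, 1939]]
top []
```

View pics/c7.png

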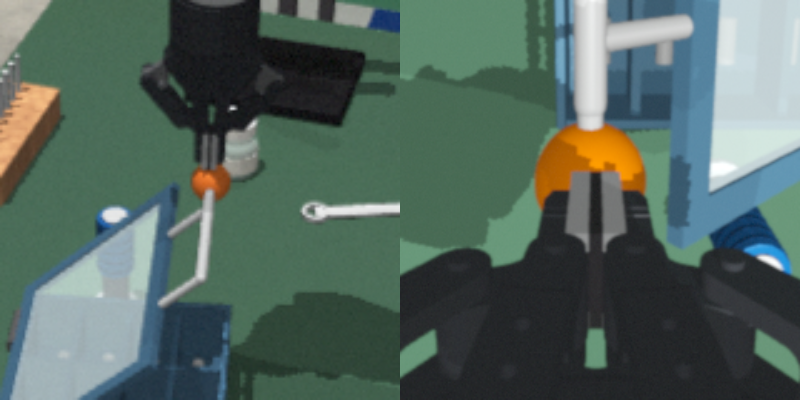

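The crop shows the tips resting on the knob, and the mean upward force of about 0.7 N is its slide friction. I go on in small steps.

Request:
move_arm:
  jaw: [1,1,1]
  delta_pos:
    - [0,0,-0.0003]
    - [0,0,-0.0003]
    - [0,0,0]
  yaw: [0,0,0]

```text
time: 15.38
ee_pos: [0.5343, -0.0389, 0.4311]
tcp_rot: [-180.0, -0.0, 102.3]
wrist_force: [0.7, -0.6, 0.4]
opening: 0.0
grasp_force: 0.2
```

Request:
move_arm:
  jaw: [1,1,1]
  delta_pos:
    - [0,0,-0.0003]
    - [0,0,-0.0003]
    - [0,0,0]
  yaw: [0,0,0]

```text
time: 15.63
ee_pos: [0.5343, -0.0389, 0.4305]
tcp_rot: [-180.0, -0.0, 102.3]
wrist_force: [0.1, 0.5, 0.8]
opening: 0.0002
grasp_force: 0.2
```

Request:
move_arm:
  jaw: [1,1,1]
  delta_pos:
    - [0,0,-0.0003]
    - [0,0,-0.0003]
    - [0,0,0]
  yaw: [0,0,0]

```text
time: 15.88
ee_pos: [0.5343, -0.0389, 0.4299]
tcp_rot: [180.0, -0.0, 102.3]
wrist_force: [0.7, -0.6, 0.3]
opening: -0.0004
grasp_force: 0.2
```

Request:
move_arm:
  jaw: [1,1,1]
  delta_pos:
    - [0,0,-0.0003]
    - [0,0,-0.0003]
    - [0,0,0]
  yaw: [0,0,0]

```text
time: 16.13
ee_pos: [0.5343, -0.0389, 0.4293]
tcp_rot: [-180.0, 0.0, 102.3]
wrist_force: [-0.1, 0.9, 0.2]
opening: 0.0001
grasp_force: 0.2
```

Request:
move_arm:
  jaw: [1,1,1]
  delta_pos:
    - [0,0,-0.0003]
    - [0,0,-0.0003]
    - [0,0,0]
  yaw: [0,0,0]

```text
time: 16.38
ee_pos: [0.5343, -0.0389, 0.4287]
tcp_rot: [-180.0, -0.0, 102.3]
wrist_force: [0.3, -0.2, 0.1]
opening: -0.0003
grasp_force: 0.2
```

Request:
move_arm:
  jaw: [1,1,1]
  delta_pos:
    - [0,0,-0.0003]
    - [0,0,-0.0003]
    - [0,0,0]
  yaw: [0,0,0]

```text
time: 16.63
ee_pos: [0.5343, -0.0389, 0.4281]
tcp_rot: [-180.0, 0.0, 102.3]
wrist_force: [0.7, 2.1, 0.1]
opening: -0.0
grasp_force: 0.2
```

Request:
move_arm:
  jaw: [1,1,1]
  delta_pos:
    - [0,0,-0.0003]
    - [0,0,-0.0003]
    - [0,0,0]
  yaw: [0,0,0]

```text
time: 16.88
ee_pos: [0.5343, -0.0389, 0.4275]
tcp_rot: [-180.0, -0.0, 102.3]
wrist_force: [-0.1, 0.3, 1.3]
opening: -0.0001
grasp_force: 0.2
```

Request:
move_arm:
  jaw: [1,1,1]
  delta_pos:
    - [0,0,-0.0003]
    - [0,0,-0.0002]
    - [0,0,0]
  yaw: [0,0,0]

```text
time: 17.13
ee_pos: [0.5343, -0.0389, 0.427]
tcp_rot: [-180.0, -0.0, 102.3]
wrist_force: [0.9, 0.1, 0.9]
opening: 0.0
grasp_force: 0.2
```

Request:
move_arm:
  jaw: [1,1,1]
  delta_pos:
    - [0,0,-0.0003]
    - [0,0,-0.0003]
    - [0,0,0]
  yaw: [0,0,0]

```text
time: 17.38
ee_pos: [0.5343, -0.0389, 0.4264]
tcp_rot: [-180.0, 0.0, 102.3]
wrist_force: [0.1, -0.2, 0.2]
opening: 0.0
grasp_force: 0.2
```

Request:
move_arm:
  jaw: [1,1,1]
  delta_pos:
    - [0,0,-0.0003]
    - [0,0,-0.0003]
    - [0,0,0]
  yaw: [0,0,0]

```text
time: 17.63
ee_pos: [0.5343, -0.0389, 0.426]
tcp_rot: [180.0, 0.0, 102.3]
wrist_force: [0.7, 1.2, 1.2]
opening: -0.0002
grasp_force: 0.8
```

Request:
move_arm:
  jaw: [1,1]
  delta_pos:
    - [0,0,-0.0001]
    - [0,0,0]
  yaw: [0,0]

```text
time: 17.8
ee_pos: [0.5343, -0.0389, 0.426]
tcp_rot: [180.0, 0.0, 102.3]
wrist_force: [-0.1, 0.0, 2.7]
opening: -0.0004
grasp_force: 1.4
```

Request:
move_arm:
  jaw: [1,1,1]
  delta_pos:
    - [0,0,-0.0001]
    - [0,0,0]
    - [0,0,0]
  yaw: [0,0,0]

```text
time: 18.05
ee_pos: [0.5343, -0.0389, 0.426]
tcp_rot: [180.0, 0.0, 102.3]
wrist_force: [-0.1, 0.8, 4.4]
opening: -0.0
grasp_force: 2.4
```

Request:
move_arm:
  jaw: [1,1,1]
  delta_pos:
    - [0,0,-0.0001]
    - [0,0,0]
    - [0,0,0]
  yaw: [0,0,0]

```text
time: 18.3
ee_pos: [0.5343, -0.0389, 0.4259]
tcp_rot: [180.0, 0.0, 102.3]
wrist_force: [-1.0, 0.3, 5.9]
opening: -0.0
grasp_force: 2.8
```

5.9 N, so I hold for a second.

Request:
move_arm:
  jaw: [1,1,1,1]
  delta_pos:
    - [0,0,0]
    - [0,0,0]
    - [0,0,0]
    - [0,0,0]
  yaw: [0,0,0,0]

```text
time: 18.63
ee_pos: [0.5343, -0.0389, 0.4259]
tcp_rot: [180.0, 0.0, 102.3]
wrist_force: [0.1, 0.5, 5.0]
opening: -0.0002
grasp_force: 2.7
```

Request:
move_arm:
  jaw: [1,1,1,1]
  delta_pos:
    - [0,0,0]
    - [0,0,0]
    - [0,0,0]
    - [0,0,0]
  yaw: [0,0,0,0]

```text
time: 18.97
ee_pos: [0.5343, -0.0389, 0.4259]
tcp_rot: [180.0, 0.0, 102.3]
wrist_force: [-1.4, 0.4, 5.1]
opening: -0.0001
grasp_force: 2.7
```

Request:
move_arm:
  jaw: [1,1,1,1]
  delta_pos:
    - [0,0,0]
    - [0,0,0]
    - [0,0,0]
    - [0,0,0]
  yaw: [0,0,0,0]

```text
time: 19.3
ee_pos: [0.5343, -0.0389, 0.4259]
tcp_rot: [180.0, 0.0, 102.3]
wrist_force: [0.5, -0.1, 6.4]
opening: -0.0
grasp_force: 2.7
```

The force held at about 5.6 N for over a second. I take the hand away.

Request:
move_arm:
  jaw: [1,1,1,1,1,1,1,1,1,1]
  delta_pos:
    - [0,0,0.002]
    - [0,0,0.005]
    - [0,0,0.012]
    - [0,0,0.02]
    - [0,0,0.02]
    - [-0.02,0,0.01]
    - [-0.03,0,0]
    - [-0.03,0,0]
    - [0,0,0]
    - [0,0,0]
  yaw: [0,0,0,0,0,0,0,0,0,0]

```text
time: 20.13
ee_pos: [0.4532, -0.0388, 0.4955]
tcp_rot: [179.9, 0.0, 102.3]
wrist_force: [0.6, -0.3, -0.0]
opening: 0.0002
grasp_force: 0.0
```

```bash
python3 - <<'E'
from h import *
s=camera("side"); save(s,"s8.png"); o=bot.get_obs(); print(o["time"],o["ee_pos"],o["wrist_force"])
E
```

```text
20.1833 [ 0.45408592 -0.03888548  0.49499854] [ 0.03811088 -0.28343373 -0.15984928]
```

View pics/s8.png

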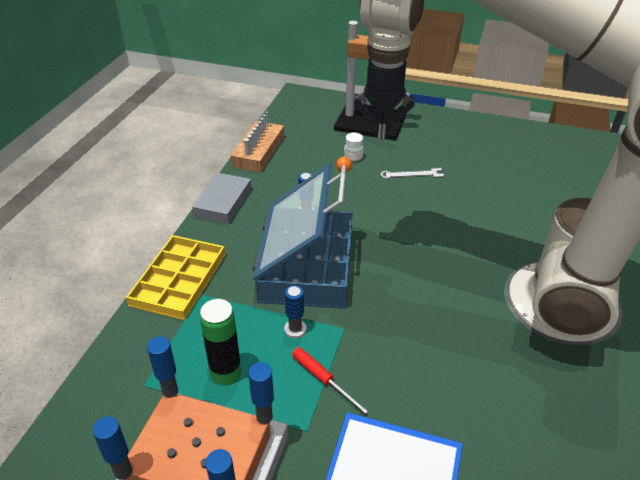

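The side view shows the lid standing near 45° with the knob at (344,163), the hand clear, and the bystanders where they began.

```bash
python3 -c "
from workcell import bot
print(bot.job_done())"
```

```text
the job is handed in; nothing more can be done
None
```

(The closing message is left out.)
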